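# Draw the top sample plate off the magazine and load it into the scanner

### The job

Slide the top sample plate of the stack out over the open front of the magazine until its plain end overhangs by about 4 cm, and take it by that overhanging end. Then lay it on the bench, take it again by its narrow tab, and load it flat into the scanner dock, plain end first, fully home against the back stop, and let go. Leave the other two plates in the magazine and do not disturb the other things on the bench.

Things in the scene. Friction and masses are not known exactly. Their poses are not given: they have to be found in the camera images.
- magazine: Grey plate magazine, fixed, 142 x 92 mm, 54 mm high; origin: middle of the underside; open front at own x = -70 mm: plates leave along -x. Three equal plates lie on its floor (30 mm up). Side walls 15 mm thick, 62 mm apart, cheeks beside the tabs and a back wall rise 6 mm above the top plate and leave about 3 mm round the plates: no finger fits beside a plate inside. Friction on metal about 0.25.
- magazine_front (a point): Middle of the top of the steel front lip of the magazine (magazine x = -70 mm, 40.5 mm above the bench). The lip is 3 mm thick, keeps the two lower plates in and ends 1.5 mm below the underside of the top plate, which slides out over it. In front of it and below the overhang there is free space down to the bench.
- plate_top: Top plate: flat aluminium, 6 mm thick, 0.1 kg, dark well marks on top. Rectangle 100 x 56 mm (own x -50 to 50, y +-28 mm), then a tab 28 long x 36 mm wide (x 50 to 78 mm). Origin: underside, middle of the rectangle; x points to the tab; mass centre x = 10 mm. Starts with x along the magazine's x, plain end 5 mm behind its front, top face 48 mm up. A fingertip pressed on it drags it along.
- plain_end (a point): Middle of the plain (wide) end of the top plate, on its underside (plate x = -50 mm).
- tab_end (a point): Middle of the tab's end of the top plate, on its underside (plate x = +78 mm). The bench from 0.38 to 0.62 m ahead of the robot and up to 0.36 m to either side is free but for the things listed here.
- plate_mid: The second plate, equal to the top plate, under it (underside 36 mm above the bench); must stay in the magazine.
- plate_low: The lowest plate, equal (underside 30 mm above the bench); must stay in the magazine.
- dock: Grey scanner dock, fixed, 110 mm wide; origin: underside, middle of the deck. Plates enter along its +x. Deck x -40 to 40 mm, 30 mm high, with rails 10 mm high, 61 mm apart. The scan head bridges it from x = 6 mm to the back (x = 70 mm): underside 18 mm above the deck, top 66 mm (turret 80 mm) above the bench. From x = -40 to 6 mm the deck is open from above. Friction about 0.25.
- dock_mouth (a point): Middle of the front edge of the dock deck, deck top height (dock x = -40 mm); the rails flare to about 75 mm apart here. With a plate fully home its tab stands out in front of this edge (dock x -60 to -88 mm), free on all sides.
- dock_stop (a point): Foot of the back stop, on the deck's centre line: deck top height, dock x = +40 mm. The plain end of the plate must end here.
- dropper_bottle: Bystander: white dropper bottle, 41 mm diameter, 83 mm high; origin underside centre.
- clear_bottle: Bystander: clear bottle with cap, 56 mm diameter, 102 mm high; origin underside centre.
- foam_box: Bystander: small white box with lid, 99 x 109 x 64 mm (x, y, z); origin underside centre.
- bench_timer: Bystander: small white timer, 46 x 68 x 52 mm (x, y, z); origin underside centre.
- drop_bottle: Bystander: small amber flask, 35 mm diameter, 72 mm high; origin underside centre.
- beaker: Bystander: glass beaker, 45 mm diameter, 52 mm high; origin underside centre.
- marker_pen: Bystander: marker pen lying on the bench, 130 mm long along its own y, 14 mm thick; origin underside centre.
There are look-alikes about, which are no part of the job. What is shaped like the dock but yellow is not meant.

How it is judged (in metres and radians):
On the way, in this order (a step that is already met when the one before it is completed fails the run):
1. the top plate lies level on the stack with its plain end standing at least 30 mm out over the magazine's front (x of plain_end in the frame of magazine below -0.1 m and z of plain_end in the frame of magazine between 0.038 and 0.047 m and x of tab_end in the frame of magazine above -0.02 m and angle between plate_top's own z axis and vertical below 0.06 rad), for 0.2 s.
2. the plate lies flat on the bench, let go, clear of magazine and dock (height (world z) of plate_top below 0.005 m and angle between plate_top's own z axis and vertical below 0.05 rad and contact force between plate_top and the fingers below 0.2 N and linear speed of plate_top below 0.03 m/s), for 0.2 s.
At the end, for the whole second after the job is handed in: The top plate lies flat on the dock's deck, at rest and let go, its plain end within 6 mm of the back stop and of the centre line, in line with the dock; the other two plates are still in the magazine (moved less than 12 mm) (x of plain_end in the frame of dock between 0.034 and 0.043 m and y of plain_end in the frame of dock between -0.006 and 0.006 m and z of plain_end in the frame of dock between 0.026 and 0.034 m and angle between plate_top's own z axis and vertical below 0.05 rad and angle between the x axis of plate_top and the x axis of dock, either way round below 0.12 rad and linear speed of plate_top below 0.02 m/s and contact force between plate_top and the fingers below 0.2 N and distance of each of plate_mid, plate_low from where it was at the start of the episode below 0.012 m); the robot touches nothing.
It fails at once if a bystander is knocked over or shifted by more than 20 mm (distance of any of dropper_bottle, clear_bottle, foam_box, bench_timer, drop_bottle, beaker, marker_pen from where it was at the start of the episode above 0.02 m or angle between any of dropper_bottle, clear_bottle, foam_box, bench_timer, drop_bottle, beaker, marker_pen's own z axis and vertical above 0.5 rad).
It fails at once if a lower plate is pulled or lifted out of place by more than 20 mm (distance of any of plate_mid, plate_low from where it was at the start of the episode above 0.02 m).
It also fails if it takes over 72 s, if anything falls off the work surface, if the arm or the gripper's body presses on something with over 40 N, if the wrist force passes 120 N, or if a joint passes its speed limit or range.

### The arm

A 6-joint arm with a two-finger parallel gripper is mounted at the origin on a cart in front of the work surface, level with it; the furniture and walls round the work are solid. World frame = base frame: x ahead of the robot, y to its left, z up, the work surface at z = 0. Lengths are in mm, angles in rad, forces in N, time in s.
With the tool pointing down it reaches from about 425 to 925 mm from the base axis. Payload 12.5 kg.
Tool frame: the origin (TCP) lies at the very end of the fingers, on their centre line; the grasp point (between the pads) lies 19 mm behind it; z points along the fingers, y is the direction in which the jaws open and shut (so a half turn about z gives the same grasp; the last joint's range is limited). The gripper opens to 85 mm and grips with 20 to 120 N. Pads are 22 mm wide; open, the fingers measure 114 mm over their backs; the gripper's body (76 mm by 85 mm) begins 54 mm behind the grasp point. The pads swing forward as they close: fully open they stand 13 mm farther back than shut.
Start: joints at [-1.394, 0.491, 1.559, -0, 1.092, -0.106], TCP at [174.426, -600.187, 198.427] pointing down, gripper open.
Joint ranges: [-3.1, 3.1], [-0.84, 2.19], [0.05, 2.79], [-1.13, 4.28], [0.06, 2.93], [-2.69, 2.69]. Speed limits (rad/s): [2.22, 2.22, 2.79, 3.14, 3.14, 3.14].

### API

Orientations are given as a unit quaternion [x, y, z, w].
In Python, from workcell import arm gives the robot as it stands.
- The arm moves only by the tool move_arm, never from a script. Its argument "plan" is a list of rows, each a list of 4 numbers: the shift along the tool's x, y, z in units of 40 mm (1.0 is 40 mm), then the turn about the tool's z in units of 6 degrees (1.0 is 6 degrees). A call has 1 to 5 rows; each row shifts and turns the commanded pose from where the row before left it, along the tool's axes as they then stand; what a row does not reach is not made up. A row lasts 1/10 s, in which the tool goes at most 50 mm and 8.59 degrees, less where a joint would pass 70% of its speed; a pose out of reach is approached as far as the arm can. A call is refused whole if a number of a shift passes 1 or a number of a turn 1, either way. A call with a gripper value outside its range is refused whole. "fingers" is the opening, from -1 (shut) to 1 (fully open), so that 0 is half open, set as the call begins (left out, the last holds). The fingers move at their own pace and stop on an object; "squeeze" is the grip in N (left out, the last holds). Time passes only in rows, so rows that do not move let the fingers close. It gives the time, the measured TCP pose, the force and the opening at its end, in the units of the state.
- arm.get_state(): the state, without advancing time (a new reading comes with each control period).
- arm.grab_frame(name): name is "side" or "top" or "wrist"; returns the picture (400x640x3 uint8, blue, green, red); there is no depth.
- arm.camera_model(name): a dict with "intrinsics" (3x3 intrinsics, pixels), "R" (3x3) and "t" (3): a world point X has camera coordinates R X + t. Camera axes: x right, y down, z forward; pixel columns grow to the right and rows downward; lengths in mm; the calibration is good to about 2 mm. A picture is of the moment at which its call begins: read the wrist's pose just before it. camera_model takes no time and is no camera call; for the wrist camera it gives the pose at the moment of the call.
- arm.finish_job(): hands the job in, once; it reports no verdict.
The state is a dict: "clock": time; "joints": joint angles; "joint_vel": joint speeds; "tau": joint torques, N m; "tcp_pos": TCP position; "tcp_rot": TCP orientation; "ft_force": force on the tool from outside, world axes, zero at the start; "torque": the same for the moment, N m; "width": opening from 0.0 (shut) to 1.0 (fully open).
Only numpy, scipy, OpenCV 4.12 (cv2) and the standard library are available. Lean on these libraries where they do the work, as an engineer would, in place of code of your own. Each camera call takes 0.05 s, during which the arm holds its last target. There are 200 camera calls.

## Working session

There is one attempt and no reset: what is moved stays moved. The work goes in short steps, Python scripts to look and compute and a tool call to move; the robot and the scene stay as the last step left them, time stands still between calls to the robot, and variables do not carry over. Pictures are saved under pics/ and viewed, about 8 in all and at most 12, crops included, and the job is handed in when it is done.

Besides the shell and the picture viewer there is one more tool, called by a JSON object that holds its "name" and its "arguments". move_arm: Moves the arm, as the interface text tells. Its arguments: {"type":"object","properties":{"plan":{"type":"array","items":{"type":"array","items":{"type":"number"}}},"fingers":{"type":"number"},"squeeze":{"type":"number"}},"required":["plan"]}

```bash
mkdir -p pics
cat > h.py <<'E'
from workcell import arm
import numpy as np, cv2
def cam(n):
    m=arm.camera_model(n); return np.array(m["intrinsics"]),np.array(m["R"]),np.array(m["t"])
def ray(c,u,v,z):
    K,R,t=c; d=R.T@np.linalg.inv(K)@[u,v,1]; o=-R.T@t
    return o+d*(z-o[2])/d[2]
def proj(c,X):
    K,R,t=c; p=K@(R@np.asarray(X,float)+t); return p[:2]/p[2]
E
python3 - <<'E'
from h import *
for n in("top","side"):
    cv2.imwrite(f"pics/{n}0.png",arm.grab_frame(n)); c=cam(n); print(n,(-c[1].T@c[2]).round(),c[1].round(2).tolist(),c[0][0,0])
print(arm.get_state())
E
```

```text
top [ 344.   26. 1428.] [[-0.02, -1.0, 0.01], [-0.99, 0.02, -0.15], [0.15, -0.01, -0.99]] 421.78175666647394
side [123. 800. 834.] [[-0.87, -0.49, 0.02], [-0.33, 0.56, -0.76], [0.36, -0.67, -0.65]] 423.07062880298173
{'clock': 0.1, 'joints': array([-1.39363965e+00,  4.91509528e-01,  1.55939774e+00, -2.90232507e-06,
        1.09169988e+00, -1.05596393e-01]), 'joint_vel': array([ 0.00099699, -0.00199284,  0.00039468,  0.00152877, -0.00053281,
       -0.00047105]), 'tau': array([ 3.50986367e-03, -6.19448876e+01, -2.62025285e+01, -1.10964822e-04,
        2.91501681e-03,  1.90149997e-06]), 'tcp_pos': array([ 174.35679085, -599.94185595,  197.87664503]), 'tcp_rot': array([ 9.90022751e-01,  1.40906692e-01, -1.94322559e-05, -5.06880313e-04]), 'ft_force': array([ 0.41112127, -0.73917006, -0.31501193]), 'torque': array([ 0.01353882, -0.05149283, -0.03634622]), 'width': 0.9995599281007307}
```

View pics/top0.png

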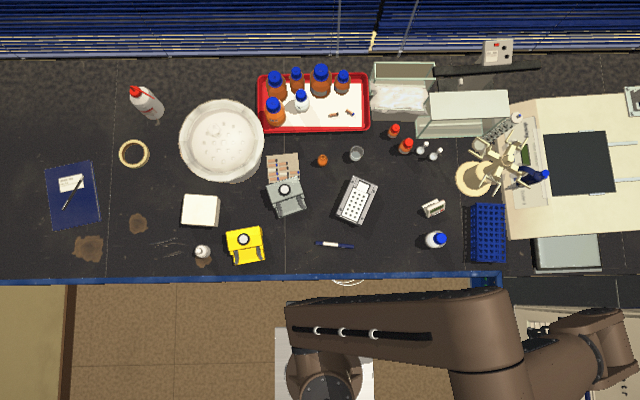

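View pics/side0.png

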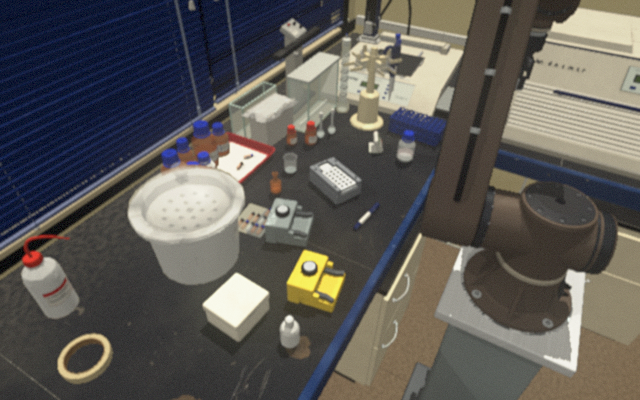

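The magazine is at about (357,200). Two things could be the dock: the grey one at (286,197) and the yellow one at (245,245), which is the look-alike. I choose the grey one. A close crop will check this.

Run:
```python
import cv2
i=cv2.imread("pics/top0.png")[160:260,255:395]
cv2.imwrite("pics/topc.png",cv2.resize(i,(784,560),interpolation=cv2.INTER_CUBIC))
```

```text
(no output)
```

View pics/topc.png

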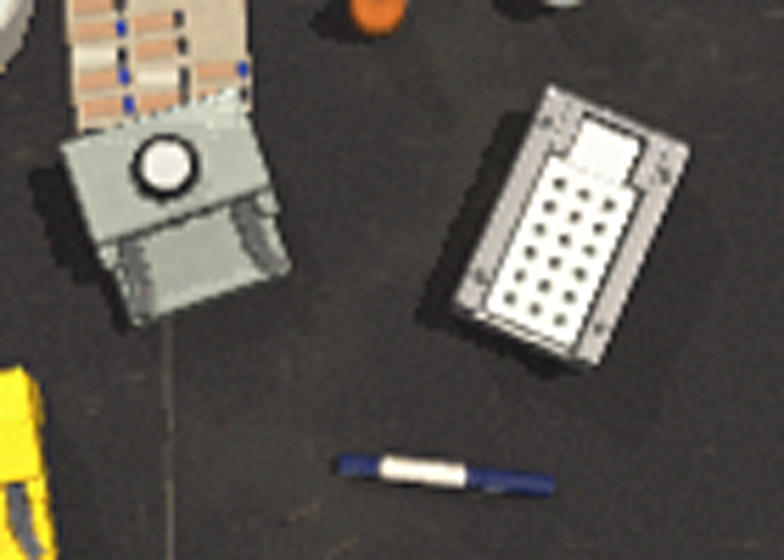

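Run:
```python
from h import *
c=cam("top")
def P(u,v,z): return ray(c,255+(u+.5)/5.6-.5,160+(v+.5)/5.6-.5,z)
def sh(n,l,z):
    a=[P(*p,z) for p in l]; print(n,[q[:2].round(1).tolist() for q in a]); return a
m=sh("mag BL,BR,FL,FR",[(552,88),(690,150),(455,303),(598,367)],54)
ctr=sum(m)/4; d=(m[0]+m[1]-m[2]-m[3])[:2]; print("ctr",ctr.round(1),"yaw",np.degrees(np.arctan2(d[1],d[0])),np.linalg.norm(d)/2)
p=sh("plate front, tab end",[(487,310),(577,352),(590,118),(642,148)],48)
d=(p[2]+p[3]-p[0]-p[1])[:2]; print("yaw",np.degrees(np.arctan2(d[1],d[0])),np.linalg.norm(d)/2)
k=sh("head top",[(62,147),(237,90),(272,187),(102,243)],66)
d=(k[0]+k[1]-k[2]-k[3])[:2];print("ctr head",(sum(k)/4).round(1),"yaw",np.degrees(np.arctan2(d[1],d[0])),np.linalg.norm(d)/2, np.linalg.norm(k[0]-k[1]))
f=sh("dock front z40",[(137,325),(290,268)],35); print((f[0]+f[1])/2,np.linalg.norm(f[0]-f[1]))
sh("pen",[(338,463),(553,485)],7)
# joint / tool frame
from scipy.spatial.transform import Rotation as R
print(R.from_quat(arm.get_state()["tcp_rot"]).as_matrix().round(3))
w=cam("wrist");print("wrist cam", -w[1].T@w[2], w[1].round(2).tolist(),w[0].tolist())
for n,u,v in[("drop",322,160),("beaker",356,154),("timer",432,208),("clear",435,240),("foam",201,210),("dropper",202,252),("yellow",245,245)]: print(n,ray(c,u,v,30).round())
```

```text
mag BL,BR,FL,FR [[641.7, -108.3], [602.8, -188.9], [513.9, -47.4], [474.8, -130.1]]
ctr [ 558.3 -118.7   54. ] yaw -25.082962029786724 141.20519493881935
plate front, tab end [[510.2, -66.5], [484.4, -118.7], [624.3, -131.0], [605.6, -161.3]]
yaw -24.468487801613524 129.2991619956373
head top [[608.5, 181.4], [640.9, 78.5], [582.6, 58.6], [551.2, 158.1]]
ctr head [595.8 119.1  66. ] yaw 20.460070343024086 61.684966175226364 107.87243825029282
dock front z40 [[506.3, 140.5], [538.9, 49.3]]
[522.63086508  94.90642274  35.        ] 96.80642207531643
pen [[424.2, 22.7], [408.8, -106.0]]
[[ 0.96   0.279 -0.   ]
 [ 0.279 -0.96   0.001]
 [ 0.    -0.001 -1.   ]]
wrist cam [ 254.62234094 -576.51509598  372.86899128] [[0.28, -0.96, 0.0], [-0.91, -0.26, 0.32], [-0.31, -0.09, -0.95]] [[331.5806843226837, 0.0, 318.3828141298131], [0.0, 331.5806843226837, 199.24005254841242], [0.0, 0.0, 1.0]]
drop [702.  -6.  30.]
beaker [ 721. -123.   30.]
timer [ 531. -372.   30.]
clear [ 423. -376.   30.]
foam [537. 401.  30.]
dropper [398. 394.  30.]
yellow [418. 254.  30.]
```

{"name": "move_arm", "arguments": {"plan": [[0, 0, 0, 1], [0, 0, 0, 1], [0, 0, 0, 1], [0, 0, 0, 1], [0, 0, 0, 1]], "fingers": -1}}

```text
clock: 0.6
tcp_pos: [174.4, -600.0, 198.0]
tcp_rot: [0.992, -0.122, -0.0, -0.0]
ft_force: [0.1, -0.1, -0.2]
width: 0.148
```

{"name": "move_arm", "arguments": {"plan": [[0, 0, 0, 1], [0, 0, 0, 0.83], [0, 0, 0, 0], [0, 0, 0, 0]]}}

```text
clock: 1.0
tcp_pos: [174.4, -600.1, 198.2]
tcp_rot: [0.977, -0.213, -0.0, -0.0]
ft_force: [1.6, 0.4, -0.1]
width: 0.001
```

```bash
cat >> h.py <<'E'
from scipy.spatial.transform import Rotation as Ro
A=np.radians
MAG=(558.3,-118.7,-24.8); DOCK=(560.,106.4,19.5)
def fr(F,x,y=0):
    a=A(F[2]); return np.array([F[0]+x*np.cos(a)-y*np.sin(a),F[1]+x*np.sin(a)+y*np.cos(a)])
def yaw(s=None):
    M=Ro.from_quat((s or arm.get_state())["tcp_rot"]).as_matrix(); return np.degrees(np.arctan2(M[1,0],M[0,0]))
def need(x,y,z):
    s=arm.get_state(); M=Ro.from_quat(s["tcp_rot"]).as_matrix()
    print("t",s["clock"],"tcp",s["tcp_pos"].round(1),"yaw",yaw(s).round(2),"F",s["ft_force"].round(1),"w",round(s["width"],3))
    print("target",np.round([x,y,z],1),"units",(M.T@(np.array([x,y,z])-s["tcp_pos"])/40).round(3))
E
python3 -c "
from h import *
need(*fr(MAG,0),160)"
```

```text
t 1.0 tcp [ 174.4 -600.1  198.2] yaw -24.63 F [ 1.6  0.4 -0.1] w 0.001
target [ 558.3 -118.7  160. ] units [  3.709 -14.939   0.959]
```

{"name": "move_arm", "arguments": {"plan": [[0.247, -0.996, 0, 0], [0.247, -0.996, 0, 0], [0.247, -0.996, 0, 0], [0.247, -0.996, 0, 0], [0.247, -0.996, 0, 0]]}}

```text
clock: 1.5
tcp_pos: [303.5, -438.7, 198.4]
tcp_rot: [0.977, -0.213, 0.0, 0.0]
ft_force: [0.2, -0.0, -0.8]
width: 0.001
```

{"name": "move_arm", "arguments": {"plan": [[0.247, -0.996, 0, 0], [0.247, -0.996, 0, 0], [0.247, -0.996, 0, 0], [0.247, -0.996, 0, 0], [0.247, -0.996, 0, 0]]}}

```text
clock: 2.0
tcp_pos: [431.9, -278.4, 198.5]
tcp_rot: [0.977, -0.213, 0.0, 0.0]
ft_force: [0.6, 0.5, -0.2]
width: -0.002
```

{"name": "move_arm", "arguments": {"plan": [[0.247, -0.996, 0, 0], [0.247, -0.996, 0, 0], [0.247, -0.996, 0, 0], [0.247, -0.996, 0, 0], [0.247, -0.996, 0, 0]]}}

```text
clock: 2.5
tcp_pos: [560.3, -118.2, 198.4]
tcp_rot: [0.977, -0.213, 0.0, 0.0]
ft_force: [-0.2, -1.6, -0.5]
width: -0.002
```

{"name": "move_arm", "arguments": {"plan": [[0, 0, 0, 0], [0, 0, 0, 0], [0, 0, 0, 0]]}}

```text
clock: 2.8
tcp_pos: [558.9, -120.2, 198.3]
tcp_rot: [0.977, -0.214, -0.0, 0.0]
ft_force: [-0.3, -0.6, -0.2]
width: 0.004
```

```bash
python3 -c "
from h import *
need(*fr(MAG,0),160)
c=cam('wrist'); cv2.imwrite('pics/w1.png',arm.grab_frame('wrist'))
for p in [(0,0,54),(-70,46,54),(-70,-46,54),(71,46,54),(71,-46,54),(-65,28,48),(-65,-28,48)]: print(p,proj(c,[*fr(MAG,*p[:2]),p[2]]).round())
"
```

```text
t 2.8 tcp [ 558.9 -120.2  198.3] yaw -24.74 F [-0.3 -0.6 -0.2] w 0.004
target [ 558.3 -118.7  160. ] units [-0.03  -0.028  0.958]
(0, 0, 54) [317. 176.]
(-70, 46, 54) [274. 240.]
(-70, -46, 54) [360. 240.]
(71, 46, 54) [267. 101.]
(71, -46, 54) [367. 102.]
(-65, 28, 48) [291. 233.]
(-65, -28, 48) [343. 233.]
```

View pics/w1.png

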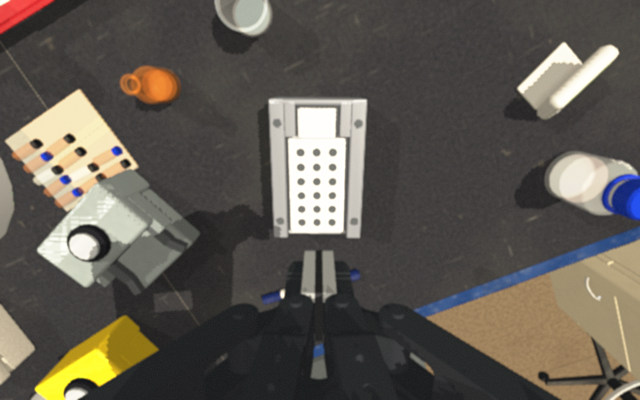

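The wrist view agrees with the model to about 2 px: magazine front corners at (274,238) and (362,237), plate front edge at row 234. The grey dock is at left (120,235). Next I descend.

{"name": "move_arm", "arguments": {"plan": [[0, -0.03, 0.9, 0], [0, 0, 0.9, 0], [0, 0, 0.9, 0], [0, 0, 0.7, 0], [0, 0, 0.1, 0]]}}

```text
clock: 3.35
tcp_pos: [558.0, -119.2, 55.8]
tcp_rot: [0.977, -0.215, -0.002, -0.0]
ft_force: [0.2, -0.3, 0.2]
width: 0.001
```

{"name": "move_arm", "arguments": {"plan": [[0, 0, 0.05, 0], [0, 0, 0.05, 0], [0, 0, 0.0, 0], [0, 0, 0, 0]]}}

```text
clock: 3.75
tcp_pos: [560.4, -118.8, 55.5]
tcp_rot: [0.977, -0.215, 0.001, 0.0]
ft_force: [-0.3, -0.4, 0.4]
width: -0.006
```

{"name": "move_arm", "arguments": {"plan": [[0, 0, 0.05, 0], [0, 0, 0.0, 0], [0, 0, 0, 0]]}}

```text
clock: 4.05
tcp_pos: [560.0, -118.6, 52.5]
tcp_rot: [0.977, -0.214, 0.0, 0.0]
ft_force: [-0.7, 0.6, -1.1]
width: 0.001
```

{"name": "move_arm", "arguments": {"plan": [[0, 0, 0.08, 0], [0, 0, 0.0, 0], [0, 0, 0, 0]]}}

```text
clock: 4.35
tcp_pos: [559.9, -118.6, 49.0]
tcp_rot: [0.977, -0.215, -0.0, 0.0]
ft_force: [0.1, 0.5, -0.6]
width: -0.007
```

{"name": "move_arm", "arguments": {"plan": [[0, 0, 0.03, 0], [0, 0, 0.0, 0], [0, 0, 0, 0]]}}

```text
clock: 4.65
tcp_pos: [559.9, -118.6, 48.0]
tcp_rot: [0.977, -0.215, 0.0, 0.0]
ft_force: [0.7, -1.1, 0.2]
width: 0.0
```

{"name": "move_arm", "arguments": {"plan": [[0, 0, 0.025, 0], [0, 0, 0.0, 0], [0, 0, 0, 0]]}}

```text
clock: 4.95
tcp_pos: [559.9, -118.6, 47.0]
tcp_rot: [0.977, -0.215, -0.0, 0.0]
ft_force: [-0.4, -0.2, -0.1]
width: 0.0
```

{"name": "move_arm", "arguments": {"plan": [[0, 0, 0.025, 0], [0, 0, 0.0, 0], [0, 0, 0, 0]]}}

```text
clock: 5.25
tcp_pos: [559.9, -118.6, 45.9]
tcp_rot: [0.977, -0.215, -0.0, 0.0]
ft_force: [-0.5, -0.4, -0.1]
width: -0.001
```

{"name": "move_arm", "arguments": {"plan": [[0, 0, 0.025, 0], [0, 0, 0.0, 0], [0, 0, 0, 0]]}}

```text
clock: 5.55
tcp_pos: [559.9, -118.6, 44.9]
tcp_rot: [0.977, -0.215, -0.0, 0.0]
ft_force: [-0.2, -0.6, -0.1]
width: 0.0
```

{"name": "move_arm", "arguments": {"plan": [[0, 0, 0.025, 0], [0, 0, 0.0, 0]]}}

```text
clock: 5.75
tcp_pos: [559.9, -118.6, 43.9]
tcp_rot: [0.977, -0.215, -0.0, 0.0]
ft_force: [0.1, 0.0, -0.0]
width: 0.003
```

{"name": "move_arm", "arguments": {"plan": [[0, 0, 0.02, 0], [0, 0, 0.0, 0]]}}

```text
clock: 5.95
tcp_pos: [559.9, -118.6, 43.1]
tcp_rot: [0.977, -0.215, -0.0, 0.0]
ft_force: [0.2, 0.2, -1.6]
width: -0.001
```

```bash
python3 -c "
from h import *
a=arm.grab_frame('wrist')[120:400,200:440]; b=arm.grab_frame('side')[140:240,270:390]
cv2.imwrite('pics/w2.png',np.hstack([cv2.resize(a,(480,560)),cv2.resize(b,(310,560//2))if 0 else cv2.copyMakeBorder(cv2.resize(b,(312,260)),0,300,0,0,0)]))
print(arm.get_state()['ft_force'],arm.get_state()['tcp_pos'])
"
```

```text
[-1.01729828  0.08853471 -0.25617659] [ 559.93993042 -118.63305367   43.1698041 ]
```

View pics/w2.png

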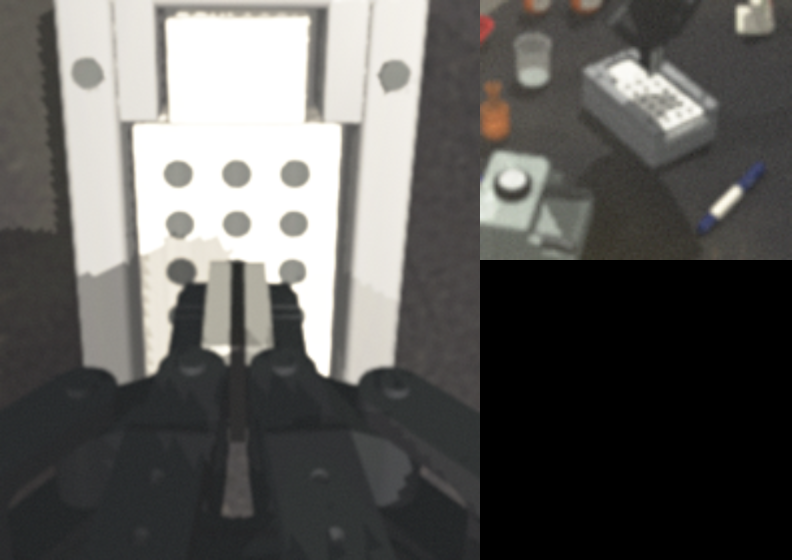

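{"name": "move_arm", "arguments": {"plan": [[0, 0, 0.02, 0], [0, 0, 0.0, 0]]}}

```text
clock: 6.25
tcp_pos: [559.9, -118.6, 42.3]
tcp_rot: [0.977, -0.215, -0.0, 0.0]
ft_force: [-0.2, -0.0, 1.2]
width: 0.004
```

{"name": "move_arm", "arguments": {"plan": [[0, 0, 0.02, 0], [0, 0, 0.0, 0]]}}

```text
clock: 6.45
tcp_pos: [559.9, -118.6, 41.5]
tcp_rot: [0.977, -0.215, -0.0, 0.0]
ft_force: [-0.5, -0.2, 0.8]
width: -0.003
```

{"name": "move_arm", "arguments": {"plan": [[0, 0, 0.02, 0], [0, 0, 0.0, 0]]}}

```text
clock: 6.65
tcp_pos: [559.9, -118.6, 40.7]
tcp_rot: [0.977, -0.215, -0.0, 0.0]
ft_force: [-0.5, 0.1, -0.4]
width: -0.003
```

{"name": "move_arm", "arguments": {"plan": [[0, 0, 0.02, 0], [0, 0, 0.0, 0]]}}

```text
clock: 6.85
tcp_pos: [559.9, -118.6, 39.9]
tcp_rot: [0.977, -0.215, -0.0, 0.0]
ft_force: [0.0, -0.1, 0.7]
width: -0.001
```

{"name": "move_arm", "arguments": {"plan": [[0, 0, 0.02, 0], [0, 0, 0.0, 0]]}}

```text
clock: 7.05
tcp_pos: [559.9, -118.6, 39.1]
tcp_rot: [0.977, -0.215, -0.0, 0.0]
ft_force: [-0.1, -0.9, -0.7]
width: 0.007
```

{"name": "move_arm", "arguments": {"plan": [[0, 0, 0.02, 0], [0, 0, 0.0, 0]]}}

```text
clock: 7.25
tcp_pos: [559.9, -118.6, 38.3]
tcp_rot: [0.977, -0.215, -0.0, 0.0]
ft_force: [-0.0, 0.4, 0.2]
width: 0.002
```

```bash
python3 -c "
from h import *
s=arm.get_state(); M=Ro.from_quat(s['tcp_rot']).as_matrix(); c=cam('wrist')
for d in (0,4,8,12,16):
  print(d,[proj(c,s['tcp_pos']+M@np.array([x,0,-d])).round(1).tolist() for x in (11,0,-11)])
a=arm.grab_frame('wrist')[200:320,260:380]
cv2.imwrite('pics/w3.png',cv2.resize(a,(600,600),interpolation=cv2.INTER_CUBIC))
"
```

```text
0 [[318.2, 220.3], [318.2, 237.9], [318.2, 254.8]]
4 [[318.2, 223.1], [318.2, 240.9], [318.2, 258.1]]
8 [[318.2, 225.9], [318.2, 244.1], [318.2, 261.5]]
12 [[318.2, 228.9], [318.2, 247.4], [318.2, 265.1]]
16 [[318.2, 232.0], [318.2, 250.8], [318.2, 268.9]]
```

View pics/w3.png

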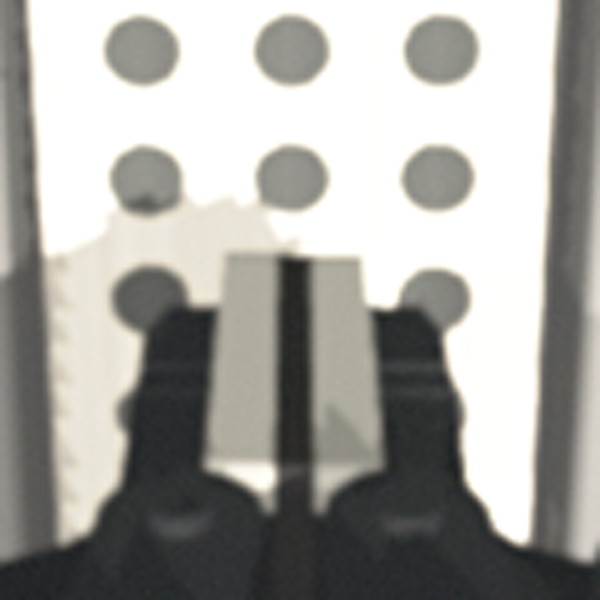

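{"name": "move_arm", "arguments": {"plan": [[0, 0, 0.02, 0], [0, 0, 0.02, 0], [0, 0, 0, 0]]}}

```text
clock: 7.6
tcp_pos: [559.9, -118.6, 36.7]
tcp_rot: [0.977, -0.215, -0.0, 0.0]
ft_force: [0.2, -0.5, -0.0]
width: 0.003
```

{"name": "move_arm", "arguments": {"plan": [[0, 0, 0.02, 0], [0, 0, 0.02, 0], [0, 0, 0, 0]]}}

```text
clock: 7.9
tcp_pos: [559.9, -118.6, 35.0]
tcp_rot: [0.977, -0.215, -0.0, 0.0]
ft_force: [0.0, -0.4, -0.0]
width: 0.001
```

```bash
python3 -c "
from h import *
c=cam('side'); s=arm.get_state()
a=arm.grab_frame('side')[140:220,290:390]
print(s['ft_force'],[(z,(((proj(c,[*s['tcp_pos'][:2],z])-[290,140])+.5)*8).round().tolist()) for z in (s['tcp_pos'][2],48,60)])
cv2.imwrite('pics/s3.png',cv2.resize(a,(800,640),interpolation=cv2.INTER_CUBIC)[:600])
"
```

```text
[ 0.04228191 -0.449739   -0.01548045] [(np.float64(35.04191820098861), [360.0, 305.0]), (48, [362.0, 278.0]), (60, [363.0, 253.0])]
```

View pics/s3.png

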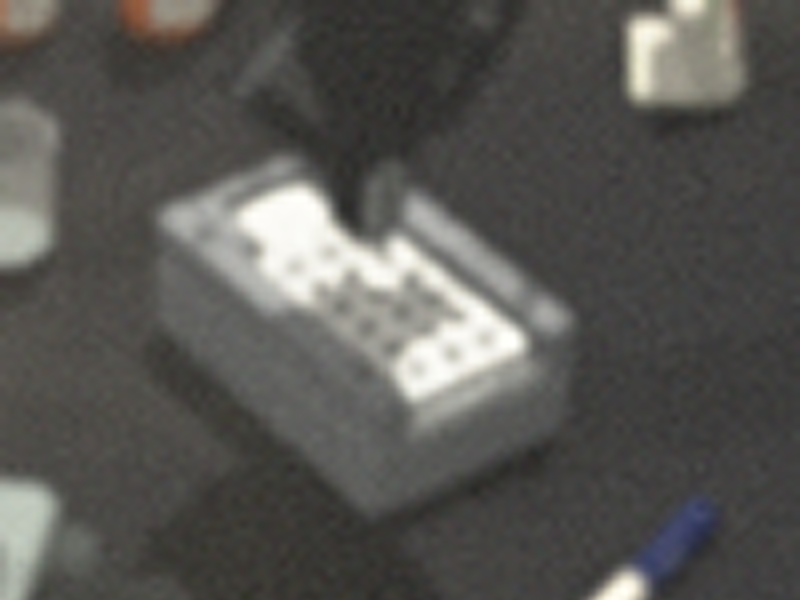

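The side view puts the shut fingertip at (370,235). The plate point below it is at (362,278), so the tip is about 20 mm above the plate. The real tip is therefore about 34 mm short of the reported TCP, and the wrist view agrees with that. I'll find contact by force.

{"name": "move_arm", "arguments": {"plan": [[0, 0, 0.1, 0], [0, 0, 0.1, 0], [0, 0, 0.1, 0], [0, 0, 0, 0], [0, 0, 0, 0]]}}

```text
clock: 8.45
tcp_pos: [559.9, -118.6, 23.0]
tcp_rot: [0.977, -0.215, -0.0, 0.0]
ft_force: [-1.3, -0.3, -0.2]
width: -0.002
```

{"name": "move_arm", "arguments": {"plan": [[0, 0, 0.025, 0], [0, 0, 0, 0]]}}

```text
clock: 8.65
tcp_pos: [559.9, -118.6, 22.2]
tcp_rot: [0.977, -0.215, 0.0, 0.0]
ft_force: [0.2, -0.7, -0.7]
width: 0.004
```

{"name": "move_arm", "arguments": {"plan": [[0, 0, 0.025, 0], [0, 0, 0, 0]]}}

```text
clock: 8.85
tcp_pos: [559.9, -118.6, 21.1]
tcp_rot: [0.977, -0.215, -0.0, 0.0]
ft_force: [-0.1, 0.3, 0.8]
width: -0.005
```

{"name": "move_arm", "arguments": {"plan": [[0, 0, 0.025, 0], [0, 0, 0, 0]]}}

```text
clock: 9.05
tcp_pos: [559.9, -118.6, 20.1]
tcp_rot: [0.977, -0.215, -0.0, 0.0]
ft_force: [-0.2, 0.3, -0.8]
width: 0.004
```

{"name": "move_arm", "arguments": {"plan": [[0, 0, 0.025, 0], [0, 0, 0, 0]]}}

```text
clock: 9.25
tcp_pos: [559.9, -118.6, 19.1]
tcp_rot: [0.977, -0.215, -0.0, 0.0]
ft_force: [-0.2, -0.1, 0.1]
width: -0.005
```

{"name": "move_arm", "arguments": {"plan": [[0, 0, 0.025, 0], [0, 0, 0, 0]]}}

```text
clock: 9.45
tcp_pos: [559.9, -118.6, 18.1]
tcp_rot: [0.977, -0.215, -0.0, 0.0]
ft_force: [-0.4, 0.9, 0.6]
width: 0.005
```

{"name": "move_arm", "arguments": {"plan": [[0, 0, 0.025, 0], [0, 0, 0, 0]]}}

```text
clock: 9.65
tcp_pos: [559.9, -118.6, 17.1]
tcp_rot: [0.977, -0.215, -0.0, 0.0]
ft_force: [0.0, 0.3, -0.5]
width: -0.002
```

{"name": "move_arm", "arguments": {"plan": [[0, 0, 0.025, 0], [0, 0, 0, 0]]}}

```text
clock: 9.85
tcp_pos: [559.9, -118.6, 16.1]
tcp_rot: [0.977, -0.215, -0.0, 0.0]
ft_force: [-0.2, -0.2, 0.2]
width: 0.003
```

{"name": "move_arm", "arguments": {"plan": [[0, 0, 0.025, 0], [0, 0, 0, 0]]}}

```text
clock: 10.05
tcp_pos: [560.0, -118.6, 15.2]
tcp_rot: [0.977, -0.215, 0.0, 0.0]
ft_force: [0.3, -0.9, 0.7]
width: 0.002
```

{"name": "move_arm", "arguments": {"plan": [[0, 0, 0.025, 0], [0, 0, 0, 0]]}}

```text
clock: 10.25
tcp_pos: [560.0, -118.7, 15.1]
tcp_rot: [0.977, -0.215, 0.0, 0.0]
ft_force: [-3.0, 0.7, 13.2]
width: 0.001
```

{"name": "move_arm", "arguments": {"plan": [[0, 0, 0.025, 0], [0, 0, 0, 0]]}}

```text
clock: 10.45
tcp_pos: [560.1, -118.7, 15.1]
tcp_rot: [0.977, -0.214, 0.001, 0.0]
ft_force: [-7.1, 2.3, 24.4]
width: -0.0
```

{"name": "move_arm", "arguments": {"plan": [[0, 0, 0.025, 0], [0, 0, 0, 0]]}}

```text
clock: 10.65
tcp_pos: [560.2, -118.7, 15.0]
tcp_rot: [0.977, -0.214, 0.001, 0.0]
ft_force: [-10.5, 2.6, 35.2]
width: -0.003
```

Contact came at a reported z of 15.1, where the tip is at 48. So the tip sits 33 mm above the reported TCP when the fingers are shut. I'll ease the press and drag.

{"name": "move_arm", "arguments": {"plan": [[0, 0, -0.04, 0], [-0.1, 0, 0, 0], [-0.2, 0, 0, 0], [-0.2, 0, 0, 0], [0, 0, 0, 0]]}}

```text
clock: 11.15
tcp_pos: [542.5, -110.4, 15.1]
tcp_rot: [0.977, -0.215, 0.002, 0.0]
ft_force: [-2.2, 0.9, 17.0]
width: 0.001
```

```bash
python3 -c "
from h import *
need(*fr(MAG,-45),15)
c=cam('wrist'); cv2.imwrite('pics/w4.png',arm.grab_frame('wrist')[130:390,210:430])
c=cam('top'); a=arm.grab_frame('top')[175:240,330:385]; cv2.imwrite('pics/t4.png',a)
w=cv2.resize(cv2.imread('pics/w4.png'),(440,520)); t=cv2.resize(a,(352,416),interpolation=cv2.INTER_CUBIC); t=cv2.copyMakeBorder(t,0,104,0,0,0)
cv2.imwrite('pics/c4.png',np.hstack([w,t]))
"
```

```text
t 11.15 tcp [ 542.5 -110.4   15.1] yaw -24.77 F [-2.2  0.9 17. ] w 0.001
target [517.5 -99.8  15. ] units [-0.678  0.022  0.001]
```

View pics/c4.png

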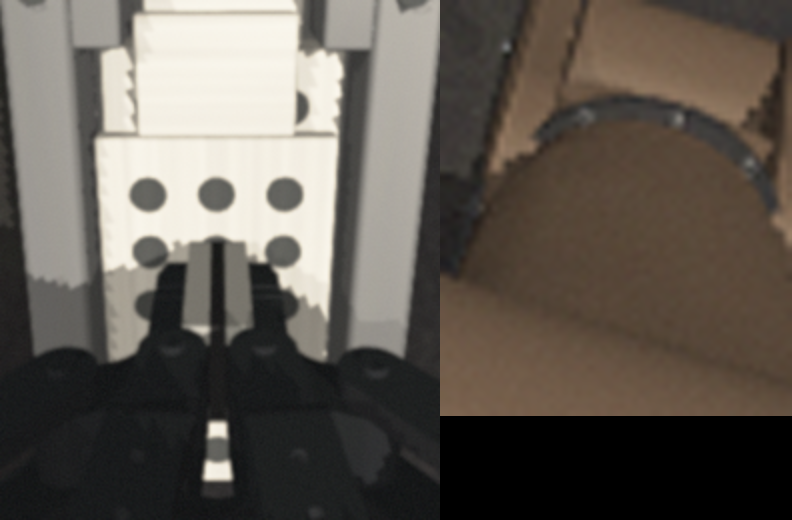

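The plate follows the finger straight: its shoulder has left the cheeks and the second plate shows behind it. I'll finish the drag and lift.

{"name": "move_arm", "arguments": {"plan": [[-0.2, 0, 0, 0], [-0.2, 0, 0, 0], [-0.2, 0, 0, 0], [-0.06, 0, 0, 0], [0, 0, 0, 0]]}}

```text
clock: 11.75
tcp_pos: [519.1, -99.6, 15.1]
tcp_rot: [0.977, -0.215, 0.002, 0.0]
ft_force: [0.3, 0.6, 15.7]
width: 0.003
```

{"name": "move_arm", "arguments": {"plan": [[0, 0, 0, 0], [0, 0, -0.1, 0], [0, 0, -1, 0], [0, 0, -1, 0], [0, 0, -0.9, 0]]}}

```text
clock: 12.25
tcp_pos: [517.5, -99.1, 135.2]
tcp_rot: [0.977, -0.215, -0.0, 0.0]
ft_force: [1.0, -1.5, -1.0]
width: -0.002
```

{"name": "move_arm", "arguments": {"plan": [[0, 0, 0, 0], [0, 0, 0, 0]], "fingers": 1}}

```text
clock: 12.45
tcp_pos: [517.8, -99.1, 134.1]
tcp_rot: [0.977, -0.215, 0.001, 0.0]
ft_force: [0.0, 0.3, -0.2]
width: 0.333
```

```bash
python3 -c "
from h import *
need(*fr(MAG,-92),120)
c=cam('wrist'); cv2.imwrite('pics/w5.png',arm.grab_frame('wrist')[60:360,140:500])
for p in [(-110,28,48),(-110,-28,48),(-10,28,48),(-10,-28,48),(18,18,48),(-70,46,54),(-70,-46,54),(63,28,42)]: print(p,proj(c,[*fr(MAG,*p[:2]),p[2]]).round())
a=cv2.resize(cv2.imread('pics/w5.png'),(720,600)); cv2.imwrite('pics/w5.png',a)
"
```

```text
t 12.45 tcp [517.8 -99.1 134.1] yaw -24.78 F [ 0.   0.3 -0.2] w 0.333
target [474.8 -80.1 120. ] units [-1.176  0.019  0.351]
(-110, 28, 48) [287. 262.]
(-110, -28, 48) [350. 262.]
(-10, 28, 48) [284. 151.]
(-10, -28, 48) [354. 151.]
(18, 18, 48) [296. 114.]
(-70, 46, 54) [264. 224.]
(-70, -46, 54) [374. 224.]
(63, 28, 42) [281.  51.]
```

View pics/w5.png

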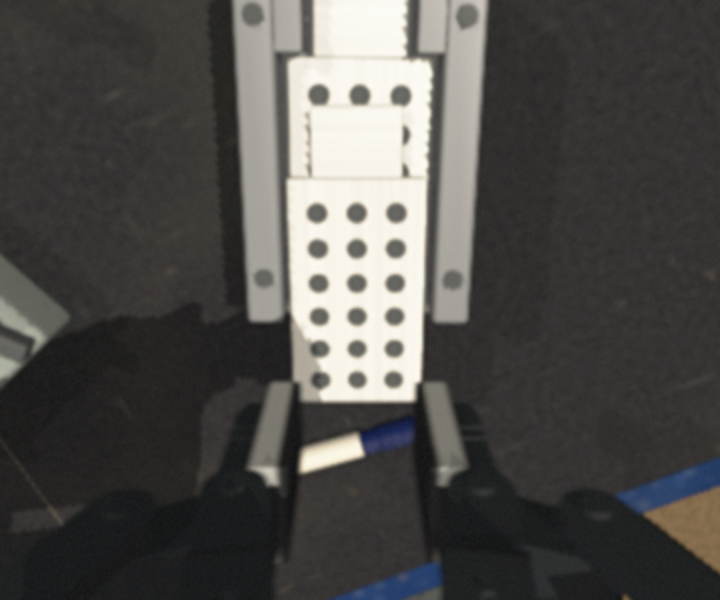

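The plate overhangs by 40 mm and is straight: its front edge is at row 261 against 262 predicted. I'll go to the overhang and grip.

{"name": "move_arm", "arguments": {"plan": [[-0.6, 0.02, 0, 0], [-0.576, 0, 0, 0], [0, 0, 0, 0], [0, 0, 0, 0], [0, 0, 0, 0]], "fingers": 1}}

```text
clock: 13.0
tcp_pos: [475.3, -80.4, 133.2]
tcp_rot: [0.977, -0.215, -0.0, 0.0]
ft_force: [-0.6, 0.4, 0.5]
width: 0.997
```

{"name": "move_arm", "arguments": {"plan": [[0, 0, 0.9, 0], [0, 0, 0.9, 0], [0, 0, 0.9, 0], [0, 0, 0.4, 0], [0, 0, 0.18, 0]]}}

```text
clock: 13.5
tcp_pos: [474.4, -80.2, 0.5]
tcp_rot: [0.977, -0.215, -0.001, -0.0]
ft_force: [0.4, 0.3, -0.0]
width: 1.005
```

{"name": "move_arm", "arguments": {"plan": [[0, 0, 0, 0], [0, 0, 0, 0], [0, 0, 0, 0]]}}

```text
clock: 13.8
tcp_pos: [475.3, -80.4, 3.5]
tcp_rot: [0.977, -0.215, 0.001, 0.0]
ft_force: [0.9, -0.5, 0.7]
width: 0.994
```

{"name": "move_arm", "arguments": {"plan": [[0, 0, 0, 0], [0, 0, 0, 0], [0, 0, 0, 0], [0, 0, 0, 0], [0, 0, 0, 0]], "fingers": -1, "squeeze": 60}}

```text
clock: 14.3
tcp_pos: [475.0, -80.2, 3.1]
tcp_rot: [0.977, -0.215, 0.0, 0.0]
ft_force: [-1.3, -0.2, 7.2]
width: 0.634
```

{"name": "move_arm", "arguments": {"plan": [[0, 0, -0.1, 0], [0, 0, -0.2, 0], [0, 0, -0.4, 0], [0, 0, -0.6, 0], [0, 0, -0.6, 0]]}}

```text
clock: 14.8
tcp_pos: [474.4, -80.1, 79.7]
tcp_rot: [0.977, -0.215, -0.0, 0.0]
ft_force: [-0.1, -0.5, -1.4]
width: 0.631
```

{"name": "move_arm", "arguments": {"plan": [[0, 0, -0.3, 0], [0, 0, -0.2, 0], [0, 0, 0, 0], [0, 0, 0, 0], [0, 0, 0, 0]]}}

```text
clock: 15.3
tcp_pos: [474.4, -80.1, 97.9]
tcp_rot: [0.977, -0.215, -0.001, -0.0]
ft_force: [-0.1, -0.7, -1.7]
width: 0.63
```

```bash
python3 -c "
from h import *
need(462,-237,90)
cv2.imwrite('pics/w6.png',np.hstack([cv2.resize(arm.grab_frame('wrist')[60:320,200:440],(480,520)),cv2.resize(arm.grab_frame('side')[120:250,320:400],(320,520))]))
"
```

```text
t 15.3 tcp [474.4 -80.1  97.9] yaw -24.78 F [-0.1 -0.7 -1.7] w 0.63
target [ 462 -237   90] units [1.362 3.692 0.198]
```

View pics/w6.png

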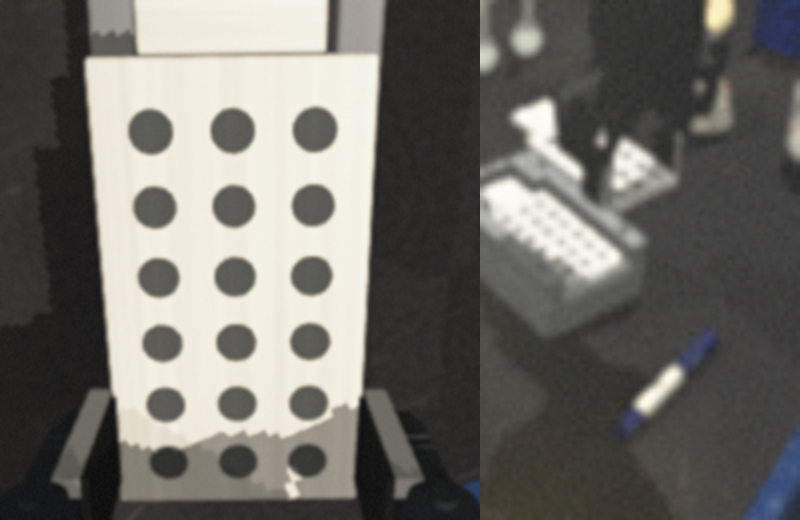

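The plate is held level by its plain end, and the lower plates are in place. I'll carry it to the free bench at the right and set it down.

{"name": "move_arm", "arguments": {"plan": [[0.34, 0.92, 0, 0], [0.34, 0.92, 0, 0], [0.34, 0.92, 0, 0], [0.34, 0.92, 0, 0], [0, 0, 0, 0]]}}

```text
clock: 15.9
tcp_pos: [462.3, -240.5, 98.1]
tcp_rot: [0.976, -0.216, 0.0, 0.0]
ft_force: [0.0, 0.2, -1.1]
width: 0.632
```

{"name": "move_arm", "arguments": {"plan": [[0, 0, 0.7, 0], [0, 0, 0.8, 0], [0, 0, 0.8, 0], [0, 0, 0.6, 0], [0, 0, 0.2, 0]]}}

```text
clock: 16.4
tcp_pos: [461.4, -235.5, -27.8]
tcp_rot: [0.977, -0.214, -0.002, -0.001]
ft_force: [-0.0, 0.4, 0.0]
width: 0.633
```

{"name": "move_arm", "arguments": {"plan": [[0, 0, 0.1, 0], [0, 0, 0.05, 0], [0, 0, 0, 0], [0, 0, 0, 0]]}}

```text
clock: 16.8
tcp_pos: [462.9, -236.9, -30.5]
tcp_rot: [0.977, -0.215, 0.001, 0.0]
ft_force: [0.9, 0.6, -1.0]
width: 0.632
```

{"name": "move_arm", "arguments": {"plan": [[0, 0, 0.05, 0], [0, 0, 0, 0], [0, 0, 0, 0]]}}

```text
clock: 17.1
tcp_pos: [462.5, -236.7, -33.2]
tcp_rot: [0.977, -0.215, 0.0, 0.0]
ft_force: [0.1, -0.1, -0.6]
width: 0.629
```

{"name": "move_arm", "arguments": {"plan": [[0, 0, 0.04, 0], [0, 0, 0, 0], [0, 0, 0, 0]]}}

```text
clock: 17.4
tcp_pos: [462.4, -236.6, -35.1]
tcp_rot: [0.977, -0.215, -0.0, 0.0]
ft_force: [-0.4, 0.1, -1.3]
width: 0.63
```

{"name": "move_arm", "arguments": {"plan": [[0, 0, 0.04, 0], [0, 0, 0, 0], [0, 0, 0, 0]]}}

```text
clock: 17.7
tcp_pos: [462.6, -236.7, -36.4]
tcp_rot: [0.977, -0.215, 0.0, 0.0]
ft_force: [-0.6, 0.5, 3.7]
width: 0.628
```

{"name": "move_arm", "arguments": {"plan": [[0, 0, 0.04, 0], [0, 0, 0, 0], [0, 0, 0, 0]]}}

```text
clock: 18.0
tcp_pos: [462.6, -236.7, -36.6]
tcp_rot: [0.977, -0.215, 0.001, 0.0]
ft_force: [-4.8, 2.4, 28.0]
width: 0.63
```

{"name": "move_arm", "arguments": {"plan": [[0, 0, -0.05, 0], [0, 0, 0, 0]]}}

```text
clock: 18.2
tcp_pos: [462.6, -236.7, -36.0]
tcp_rot: [0.977, -0.215, 0.0, 0.0]
ft_force: [0.6, 0.2, -0.9]
width: 0.632
```

{"name": "move_arm", "arguments": {"plan": [[0, 0, 0, 0], [0, 0, 0, 0], [0, 0, 0, 0], [0, 0, 0, 0], [0, 0, 0, 0]], "fingers": 1}}

```text
clock: 18.7
tcp_pos: [462.4, -236.7, -36.3]
tcp_rot: [0.977, -0.215, -0.0, 0.0]
ft_force: [0.4, 0.7, -0.7]
width: 0.995
```

{"name": "move_arm", "arguments": {"plan": [[0, 0, -0.4, 0], [0, 0, -0.8, 0], [0, 0, -0.8, 0], [0, 0, -0.8, 0], [0, 0, 0, 0]]}}

```text
clock: 19.2
tcp_pos: [463.9, -237.5, 79.3]
tcp_rot: [0.977, -0.215, 0.003, 0.001]
ft_force: [0.8, -0.0, -0.8]
width: 1.001
```

{"name": "move_arm", "arguments": {"plan": [[0.85, 0, 0, 0], [0.85, 0, 0, 0], [0, 0, 0, 0], [0, 0, 0, 0], [0, 0, 0, 0]]}}

```text
clock: 19.7
tcp_pos: [523.3, -264.6, 75.1]
tcp_rot: [0.977, -0.215, -0.001, -0.0]
ft_force: [0.1, -0.2, 0.5]
width: 0.997
```

```bash
cat > det.py <<'E'
from h import *
PL=np.array([(-50,-28),(50,-28),(50,-18),(78,-18),(78,18),(50,18),(50,28),(-50,28)],float)
from scipy.optimize import minimize
def fit(img,c,x0,z,thr=None,mask=None):
    """fit plate outline (x,y,yawdeg) at top height z to bright blob: maximise inside-outside brightness"""
    g=cv2.GaussianBlur(img.min(axis=2),(0,0),1).astype(float)
    def samp(pts,F):
        p=np.array([proj(c,[*fr(F,*q),z]) for q in pts]).astype(np.float32)
        return cv2.remap(g.astype(np.float32),p[:,0:1],p[:,1:2],cv2.INTER_LINEAR)[:,0]
    e=[]
    for a,b in zip(PL,np.roll(PL,-1,0)):
        n=np.array([(b-a)[1],-(b-a)[0]])/np.linalg.norm(b-a)
        for t in np.linspace(.15,.85,8): e.append((a+t*(b-a),n))
    I=[p-2.5*n for p,n in e]; O=[p+2.5*n for p,n in e]
    f=lambda v:-np.mean(samp(I,v)-samp(O,v))
    best=min((minimize(f,np.array(x0)+[dx,dy,0],method='Nelder-Mead',options=dict(initial_simplex=np.array(x0)+[dx,dy,0]+np.array([[0,0,0],[6,0,0],[0,6,0],[0,0,4]]))) for dx in(-6,0,6) for dy in(-6,0,6)),key=lambda r:r.fun)
    return best.x,-best.fun
E
python3 -c "
from det import *
s=arm.get_state();c=cam('wrist'); im=arm.grab_frame('wrist'); cv2.imwrite('pics/w7.png',im)
x0=[*(np.array([462.5,-236.7])+32*np.array([.908,-.419])),-24.8]; print(x0)
F,q=fit(im,c,x0,6); print('plate',F.round(2),q)
need(*fr(F,65),0)
for p in PL: print(proj(c,[*fr(F,*p),6]).round())
"
```

```text
[np.float64(491.556), np.float64(-250.10799999999998), -24.8]
plate [ 493.44 -250.84  -24.13] 178.66961669921875
t 19.75 tcp [ 523.3 -264.7   75.3] yaw -24.78 F [-0.5  0.4  0.2] w 0.999
target [ 552.8 -277.4    0. ] units [ 0.804 -0.019  1.882]
[351. 290.]
[354. 177.]
[341. 178.]
[342. 141.]
[292. 141.]
[294. 178.]
[281. 178.]
[286. 291.]
```

{"name": "move_arm", "arguments": {"plan": [[0.4, -0.02, 0, -0.1], [0.404, 0, 0, 0], [0, 0, 0, 0], [0, 0, 0, 0]], "fingers": 0.3}}

```text
clock: 20.15
tcp_pos: [553.0, -277.3, 75.5]
tcp_rot: [0.978, -0.209, -0.0, -0.0]
ft_force: [0.7, 1.6, -0.4]
width: 0.653
```

{"name": "move_arm", "arguments": {"plan": [[0, 0, 0.8, 0], [0, 0, 0.8, 0], [0, 0, 0.6, 0], [0, 0, 0.3, 0], [0, 0, 0.1, 0]]}}

```text
clock: 20.65
tcp_pos: [552.9, -277.3, -29.1]
tcp_rot: [0.978, -0.209, -0.001, -0.0]
ft_force: [0.4, -0.1, 1.5]
width: 0.649
```

{"name": "move_arm", "arguments": {"plan": [[0, 0, 0.06, 0], [0, 0, 0, 0], [0, 0, 0, 0]]}}

```text
clock: 20.95
tcp_pos: [554.2, -278.0, -29.6]
tcp_rot: [0.978, -0.209, 0.001, 0.0]
ft_force: [0.2, 0.0, 0.4]
width: 0.648
```

{"name": "move_arm", "arguments": {"plan": [[0, 0, 0.04, 0], [0, 0, 0, 0], [0, 0, 0, 0]]}}

```text
clock: 21.25
tcp_pos: [553.9, -277.8, -32.0]
tcp_rot: [0.978, -0.209, 0.0, 0.0]
ft_force: [-1.0, 0.3, -0.2]
width: 0.649
```

{"name": "move_arm", "arguments": {"plan": [[0, 0, 0, 0], [0, 0, 0, 0], [0, 0, 0, 0], [0, 0, 0, 0]], "fingers": -1, "squeeze": 70}}

```text
clock: 21.65
tcp_pos: [553.9, -277.8, -31.7]
tcp_rot: [0.978, -0.209, 0.0, 0.0]
ft_force: [-2.2, 0.3, 5.2]
width: 0.389
```

{"name": "move_arm", "arguments": {"plan": [[0, 0, -0.3, 0], [0, 0, -0.6, 0], [0, 0, -0.8, 0], [0, 0, -0.8, 0], [0, 0, -0.6, 0]]}}

```text
clock: 22.15
tcp_pos: [554.1, -277.9, 94.5]
tcp_rot: [0.978, -0.209, 0.001, 0.0]
ft_force: [-0.7, -0.6, -0.8]
width: 0.389
```

{"name": "move_arm", "arguments": {"plan": [[0, 0, -0.3, -1], [0, 0, 0, -1], [0, 0, 0, -1], [0, 0, 0, -1], [0, 0, 0, -1]]}}

```text
clock: 22.65
tcp_pos: [553.8, -277.7, 104.5]
tcp_rot: [0.999, 0.053, 0.0, 0.0]
ft_force: [0.5, -0.1, -0.9]
width: 0.388
```

{"name": "move_arm", "arguments": {"plan": [[0, 0, 0, -1], [0, 0, 0, -1], [0, 0, 0, -0.25], [0, 0, 0, 0], [0, 0, 0, 0]]}}

```text
clock: 23.15
tcp_pos: [553.8, -277.7, 104.0]
tcp_rot: [0.986, 0.167, 0.0, 0.0]
ft_force: [0.1, -0.0, -0.7]
width: 0.387
```

```bash
python3 -c "
from h import *
need(440,-20,100)"
```

```text
t 23.15 tcp [ 553.8 -277.7  104. ] yaw 19.19 F [ 0.1 -0.  -0.7] w 0.387
target [440 -20 100] units [-0.568 -7.019  0.099]
```

{"name": "move_arm", "arguments": {"plan": [[-0.1, -0.9, 0, 0], [-0.1, -0.9, 0, 0], [-0.1, -0.9, 0, 0], [-0.1, -0.9, 0, 0], [-0.1, -0.9, 0, 0]]}}

```text
clock: 23.65
tcp_pos: [474.6, -113.4, 104.0]
tcp_rot: [0.986, 0.167, 0.0, 0.0]
ft_force: [0.9, 0.8, -1.7]
width: 0.387
```

{"name": "move_arm", "arguments": {"plan": [[-0.03, -0.9, 0, 0], [-0.03, -0.9, 0, 0], [0, -0.72, 0, 0], [0, 0, 0, 0], [0, 0, 0, 0]]}}

```text
clock: 24.15
tcp_pos: [440.1, -19.9, 104.1]
tcp_rot: [0.986, 0.168, 0.0, 0.0]
ft_force: [0.4, -0.4, -0.7]
width: 0.385
```

```bash
python3 -c "
from h import *
need(440,-20,100)
c=cam('wrist'); im=arm.grab_frame('wrist'); cv2.imwrite('pics/w8.png',im)
np.save('w8.npy',np.array([*c[0].ravel(),*c[1].ravel(),*c[2]]))
for p in [(6,55,66),(6,-55,66),(70,55,66),(70,-55,66),(-40,0,30),(-40,30.5,30),(-40,-30.5,30),(-40,55,0),(-40,-55,0)]: print(p,proj(c,[*fr(DOCK,*p[:2]),p[2]]).round())
cv2.imwrite('pics/w8c.png',cv2.resize(im[60:335,40:400],(785,600),interpolation=cv2.INTER_CUBIC))
"
```

```text
t 24.15 tcp [440.1 -19.9 104.1] yaw 19.34 F [ 0.4 -0.4 -0.7] w 0.385
target [440 -20 100] units [-0.003  0.     0.103]
(6, 55, 66) [ 65. -68.]
(6, -55, 66) [272. -68.]
(70, 55, 66) [  31. -233.]
(70, -55, 66) [ 266. -233.]
(-40, 0, 30) [201.  37.]
(-40, 30.5, 30) [156.  37.]
(-40, -30.5, 30) [246.  37.]
(-40, 55, 0) [142.  42.]
(-40, -55, 0) [286.  42.]
```

View pics/w8c.png

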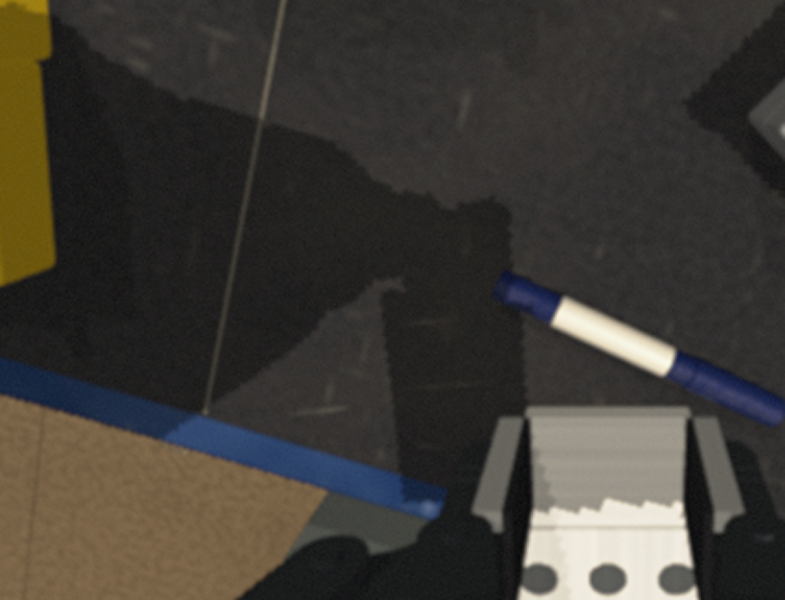

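The plate body trails towards the robot: the tab is at the top and the plate runs down the picture. So it has to be turned half round before loading. This orientation leaves the dock unobstructed, so I'll look at the dock first.

```bash
python3 -c "
from h import *
need(*fr(DOCK,-40),160)"
```

```text
t 24.2 tcp [440.3 -20.5 104. ] yaw 19.29 F [ 0.5 -0.1 -1.5] w 0.389
target [522.3  93.  160. ] units [ 2.873 -2.001 -1.399]
```

{"name": "move_arm", "arguments": {"plan": [[0, 0, -0.9, 0], [0, 0, -0.5, 0], [0.6, -0.5, 0, 0], [0.7, -0.5, 0, 0], [0.7, -0.5, 0, 0]]}}

```text
clock: 24.7
tcp_pos: [496.7, 62.8, 160.1]
tcp_rot: [0.986, 0.166, 0.0, 0.0]
ft_force: [0.3, -0.6, -0.7]
width: 0.386
```

{"name": "move_arm", "arguments": {"plan": [[0.6, -0.5, 0, 0], [0.27, 0, 0, 0], [0, 0, 0, 0], [0, 0, 0, 0], [0, 0, 0, 0]]}}

```text
clock: 25.2
tcp_pos: [521.1, 92.2, 159.7]
tcp_rot: [0.986, 0.167, -0.0, 0.0]
ft_force: [-0.2, -0.6, -1.1]
width: 0.387
```

```bash
python3 -c "
from h import *
need(*fr(DOCK,-40),160)
c=cam('wrist'); im=arm.grab_frame('wrist'); cv2.imwrite('pics/w9.png',im)
np.savez('w9.npz',K=c[0],R=c[1],t=c[2])
for p in [(6,55,66),(6,-55,66),(70,55,66),(70,-55,66),(-40,0,30),(-40,37.5,40),(-40,-37.5,40),(-40,55,0),(-40,-55,0)]: print(p,proj(c,[*fr(DOCK,*p[:2]),p[2]]).round())
"
```

```text
t 25.2 tcp [521.1  92.2 159.7] yaw 19.24 F [-0.2 -0.6 -1.1] w 0.387
target [522.3  93.  160. ] units [ 0.035 -0.011 -0.006]
(6, 55, 66) [249. 134.]
(6, -55, 66) [386. 133.]
(70, 55, 66) [242.  46.]
(70, -55, 66) [391.  45.]
(-40, 0, 30) [318. 177.]
(-40, 37.5, 40) [277. 180.]
(-40, -37.5, 40) [358. 180.]
(-40, 55, 0) [264. 170.]
(-40, -55, 0) [371. 169.]
```

```bash
python3 -c "
import cv2
i=cv2.imread('pics/w9.png')[30:230,225:415]
cv2.imwrite('pics/w9c.png',cv2.resize(i,(570,600),interpolation=cv2.INTER_CUBIC))"
```

```text
(no output)
```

View pics/w9c.png

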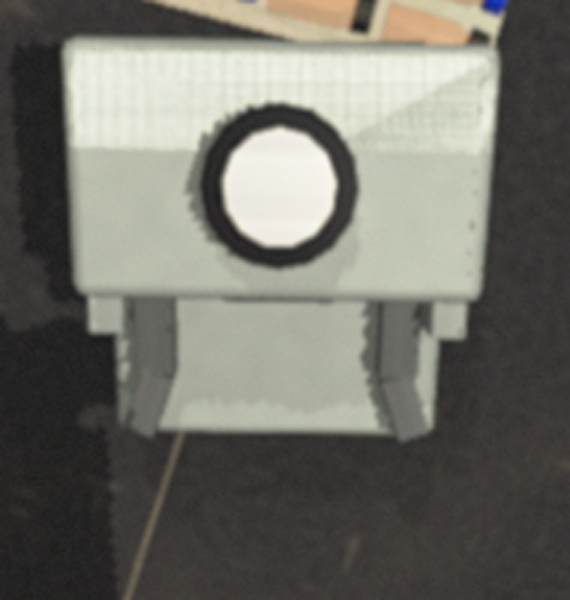

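```bash
python3 -c "
from h import *
d=np.load('w9.npz'); c=(d['K'],d['R'],d['t'])
P=lambda u,v,z: ray(c,225+(u+.5)/3-.5,30+(v+.5)/3-.5,z)
a=np.radians(19.5); R=np.array([[np.cos(a),np.sin(a)],[-np.sin(a),np.cos(a)]])
for n,u,v,z in [('headFL',75,297,66),('headFR',480,297,66),('headBL',64,40,66),('headBR',498,42,66),('deckFL',160,433,30),('deckFR',400,433,30),('baseFL',120,431,30),('baseFR',437,431,30),('flareL',152,437,40),('flareR',402,440,40),('kneeL',178,372,40),('kneeR',382,375,40),('railL',178,300,40),('railR',380,300,40),('knob',279,186,80)]:
  p=P(u,v,z); print(n,p.round(1),'dock',(R@(p[:2]-[560,106.4])).round(1))
need(560,106,160)
"
```

```text
headFL [551.3 160.5  66. ] dock [ 9.8 53.9]
headFR [586.8  58.7  66. ] dock [  9.3 -53.9]
headBL [610.5 179.6  66. ] dock [72.1 52.2]
headBR [645.3  78.7  66. ] dock [ 71.2 -54.5]
deckFL [512.7 129.4  30. ] dock [-36.9  37.4]
deckFR [537.7  57.8  30. ] dock [-37.3 -38.3]
baseFL [509.2 141.5  30. ] dock [-36.2  50. ]
baseFR [542.1  47.1  30. ] dock [-36.7 -50. ]
flareL [513.6 131.   40. ] dock [-35.5  38.7]
flareR [537.9  58.5  40. ] dock [-36.9 -37.8]
kneeL [535.4 129.5  40. ] dock [-15.5  30. ]
kneeR [554.6  71.5  40. ] dock [-16.7 -31.1]
railL [555.6 135.8  40. ] dock [ 5.7 29.2]
railR [575.1  80.1  40. ] dock [  5.4 -29.8]
knob [595.9 118.6  80. ] dock [37.9 -0.5]
t 25.25 tcp [521.2  92.3 159.8] yaw 19.24 F [ 0.2  0.9 -0.8] w 0.388
target [560 106 160] units [ 1.029 -0.004 -0.004]
```

The wrist fit shows the dock centred within 0.5 mm at yaw 19.3° and about 2 mm further along its x than first estimated. I'll turn half round so the plain end leads.

{"name": "move_arm", "arguments": {"plan": [[0, 0, 0, -1], [0, 0, 0, -1], [0, 0, 0, -1], [0, 0, 0, -1], [0, 0, 0, -1]]}}

```text
clock: 25.75
tcp_pos: [521.3, 92.6, 160.0]
tcp_rot: [0.908, 0.419, 0.0, 0.0]
ft_force: [-0.6, -0.1, -0.9]
width: 0.385
```

{"name": "move_arm", "arguments": {"plan": [[0, 0, 0, -1], [0, 0, 0, -1], [0, 0, 0, -1], [0, 0, 0, -1], [0, 0, 0, -1]]}}

```text
clock: 26.25
tcp_pos: [521.3, 92.6, 160.0]
tcp_rot: [0.769, 0.64, -0.0, 0.0]
ft_force: [0.1, -0.0, -1.4]
width: 0.387
```

{"name": "move_arm", "arguments": {"plan": [[0, 0, 0, -1], [0, 0, 0, -1], [0, 0, 0, -1], [0, 0, 0, -1], [0, 0, 0, -1]]}}

```text
clock: 26.75
tcp_pos: [521.2, 92.6, 160.0]
tcp_rot: [0.577, 0.817, -0.0, 0.0]
ft_force: [-0.7, -0.8, -1.1]
width: 0.386
```

{"name": "move_arm", "arguments": {"plan": [[0, 0, 0, -1], [0, 0, 0, -1], [0, 0, 0, -1], [0, 0, 0, -1], [0, 0, 0, -1]]}}

```text
clock: 27.25
tcp_pos: [521.3, 92.6, 160.0]
tcp_rot: [0.346, 0.938, -0.0, 0.0]
ft_force: [-0.3, 0.4, -0.4]
width: 0.38
```

{"name": "move_arm", "arguments": {"plan": [[0, 0, 0, -1], [0, 0, 0, -1], [0, 0, 0, -1], [0, 0, 0, -1], [0, 0, 0, -1]]}}

```text
clock: 27.75
tcp_pos: [521.2, 92.6, 159.9]
tcp_rot: [0.091, 0.996, -0.0, -0.0]
ft_force: [-0.0, 0.4, -0.8]
width: 0.386
```

{"name": "move_arm", "arguments": {"plan": [[0, 0, 0, -1], [0, 0, 0, -1], [0, 0, 0, -1], [0, 0, 0, -1], [0, 0, 0, -1]]}}

```text
clock: 28.25
tcp_pos: [521.3, 92.6, 160.0]
tcp_rot: [-0.17, 0.986, -0.0, -0.0]
ft_force: [-0.3, 0.4, -1.9]
width: 0.392
```

{"name": "move_arm", "arguments": {"plan": [[0, 0, 0, 0], [0, 0, 0, 0], [0, 0, 0, 0]]}}

```text
clock: 28.55
tcp_pos: [521.5, 93.1, 159.9]
tcp_rot: [-0.167, 0.986, -0.0, 0.0]
ft_force: [-0.3, -0.1, 0.0]
width: 0.385
```

```bash
sed -i 's/DOCK=(.*)/DOCK=(561.8,107.3,19.3)/' h.py; python3 -c "
from h import *
need(*fr(DOCK,-128),50)
c=cam('side'); im=arm.grab_frame('side'); cv2.imwrite('pics/s10.png',im)
"
```

```text
t 28.55 tcp [521.5  93.1 159.9] yaw -160.83 F [-0.3 -0.1  0. ] w 0.385
target [441.  65.  50.] units [ 2.132e+00 -2.000e-03  2.747e+00]
```

{"name": "move_arm", "arguments": {"plan": [[0.7, 0, 0, 0], [0.7, 0, 0, 0], [0.73, 0, 0, 0], [0, 0, 0, 0], [0, 0, 0, 0]]}}

```text
clock: 29.1
tcp_pos: [441.5, 65.0, 160.2]
tcp_rot: [-0.167, 0.986, -0.0, 0.001]
ft_force: [0.4, 0.6, -1.2]
width: 0.385
```

{"name": "move_arm", "arguments": {"plan": [[0, 0, 0.7, 0], [0, 0, 0.7, 0], [0, 0, 0.7, 0], [0, 0, 0.7, 0], [0, 0, 0.5, 0]]}}

```text
clock: 29.6
tcp_pos: [441.9, 65.3, 26.0]
tcp_rot: [-0.168, 0.986, -0.0, -0.0]
ft_force: [0.1, 0.6, -1.2]
width: 0.389
```

{"name": "move_arm", "arguments": {"plan": [[0, 0, 0.3, 0], [0, 0, 0.07, 0], [0, 0, 0, 0], [0, 0, 0, 0], [0, 0, 0, 0]]}}

```text
clock: 30.1
tcp_pos: [441.8, 65.2, 13.6]
tcp_rot: [-0.168, 0.986, -0.0, 0.001]
ft_force: [0.3, -0.1, -0.4]
width: 0.385
```

```bash
python3 -c "
from h import *
need(*fr(DOCK,-128),0)"
```

```text
t 30.1 tcp [441.8  65.2  13.6] yaw -160.68 F [ 0.3 -0.1 -0.4] w 0.385
target [441.  65.   0.] units [0.02  0.003 0.34 ]
```

{"name": "move_arm", "arguments": {"plan": [[0, 0, 0.1, 0], [0, 0, 0.1, 0], [0, 0, 0.08, 0], [0, 0, 0, 0], [0, 0, 0, 0]]}}

```text
clock: 30.6
tcp_pos: [441.2, 65.1, 1.6]
tcp_rot: [-0.168, 0.986, -0.0, -0.0]
ft_force: [-0.3, 0.5, -1.2]
width: 0.386
```

{"name": "move_arm", "arguments": {"plan": [[0, 0, 0.04, 0], [0, 0, 0, 0], [0, 0, 0, 0]]}}

```text
clock: 30.9
tcp_pos: [441.2, 65.1, 0.2]
tcp_rot: [-0.168, 0.986, -0.0, -0.0]
ft_force: [0.3, 0.7, -1.3]
width: 0.385
```

{"name": "move_arm", "arguments": {"plan": [[0, 0, 0.03, 0], [0, 0, 0, 0], [0, 0, 0, 0]]}}

```text
clock: 31.2
tcp_pos: [441.2, 65.1, -1.1]
tcp_rot: [-0.168, 0.986, -0.0, 0.0]
ft_force: [0.3, -0.1, 0.2]
width: 0.388
```

{"name": "move_arm", "arguments": {"plan": [[0, 0, 0.03, 0], [0, 0, 0, 0], [0, 0, 0, 0]]}}

```text
clock: 31.5
tcp_pos: [441.3, 65.1, -2.2]
tcp_rot: [-0.168, 0.986, -0.0, 0.0]
ft_force: [-0.4, 0.0, 1.0]
width: 0.384
```

The deck is felt at the expected height, so the plate is between the rails. I'll slide it in.

{"name": "move_arm", "arguments": {"plan": [[0, 0, -0.02, 0], [-0.1, 0, 0, 0], [-0.15, 0, 0, 0], [-0.15, 0, 0, 0], [0, 0, 0, 0]]}}

```text
clock: 32.0
tcp_pos: [457.4, 70.6, -1.4]
tcp_rot: [-0.168, 0.986, -0.0, 0.001]
ft_force: [0.3, 0.8, -1.2]
width: 0.385
```

{"name": "move_arm", "arguments": {"plan": [[-0.15, 0, 0, 0], [-0.15, 0, 0, 0], [-0.15, 0, 0, 0], [-0.1, 0, 0, 0], [0, 0, 0, 0]]}}

```text
clock: 32.5
tcp_pos: [477.7, 77.9, -1.4]
tcp_rot: [-0.168, 0.986, -0.0, 0.0]
ft_force: [-0.7, -0.9, -0.9]
width: 0.386
```

```bash
python3 -c "
from h import *
need(*fr(DOCK,-76),-1.5)"
```

```text
t 32.5 tcp [477.7  77.9  -1.4] yaw -160.67 F [-0.7 -0.9 -0.9] w 0.386
target [490.1  82.2  -1.5] units [-0.328 -0.001  0.001]
```

{"name": "move_arm", "arguments": {"plan": [[-0.1, 0, 0, 0], [-0.1, 0, 0, 0], [0, 0, 0, 0], [0, 0, 0, 0]]}}

```text
clock: 32.9
tcp_pos: [484.6, 80.3, -1.5]
tcp_rot: [-0.168, 0.986, -0.0, 0.0]
ft_force: [0.4, 0.2, -1.2]
width: 0.389
```

{"name": "move_arm", "arguments": {"plan": [[-0.05, 0, 0, 0], [0, 0, 0, 0], [0, 0, 0, 0]]}}

```text
clock: 33.2
tcp_pos: [486.5, 81.0, -1.4]
tcp_rot: [-0.168, 0.986, -0.0, 0.0]
ft_force: [0.7, 0.4, -0.6]
width: 0.385
```

{"name": "move_arm", "arguments": {"plan": [[-0.04, 0, 0, 0], [0, 0, 0, 0], [0, 0, 0, 0]]}}

```text
clock: 33.5
tcp_pos: [488.1, 81.5, -1.4]
tcp_rot: [-0.168, 0.986, -0.0, 0.0]
ft_force: [-0.7, 0.4, -0.8]
width: 0.388
```

{"name": "move_arm", "arguments": {"plan": [[-0.04, 0, 0, 0], [0, 0, 0, 0], [0, 0, 0, 0]]}}

```text
clock: 33.8
tcp_pos: [489.2, 82.0, -1.5]
tcp_rot: [-0.168, 0.986, 0.0, -0.0]
ft_force: [-2.4, -1.0, -0.3]
width: 0.387
```

{"name": "move_arm", "arguments": {"plan": [[-0.04, 0, 0, 0], [0, 0, 0, 0], [0, 0, 0, 0]]}}

```text
clock: 34.1
tcp_pos: [489.2, 82.4, -1.7]
tcp_rot: [-0.168, 0.986, 0.0, -0.002]
ft_force: [-7.9, -2.3, 2.0]
width: 0.386
```

{"name": "move_arm", "arguments": {"plan": [[-0.04, 0, 0, 0], [0, 0, 0, 0], [0, 0, 0, 0]]}}

```text
clock: 34.4
tcp_pos: [489.1, 82.8, -1.8]
tcp_rot: [-0.168, 0.986, 0.0, -0.004]
ft_force: [-14.5, -4.2, 6.0]
width: 0.383
```

Home against the stop, with 14.5 N along the dock axis at the expected place. I'll relax the push and release.

{"name": "move_arm", "arguments": {"plan": [[0.075, 0, 0.015, 0], [0, 0, 0, 0], [0, 0, 0, 0]]}}

```text
clock: 34.7
tcp_pos: [489.2, 82.1, -2.0]
tcp_rot: [-0.168, 0.986, -0.0, -0.001]
ft_force: [-4.4, -1.8, 3.9]
width: 0.386
```

{"name": "move_arm", "arguments": {"plan": [[0, 0, 0, 0], [0, 0, 0, 0], [0, 0, 0, 0], [0, 0, 0, 0], [0, 0, 0, 0]], "fingers": 0.5}}

```text
clock: 35.2
tcp_pos: [489.9, 82.2, -2.0]
tcp_rot: [-0.168, 0.986, -0.0, 0.0]
ft_force: [0.2, 0.3, -0.6]
width: 0.749
```

{"name": "move_arm", "arguments": {"plan": [[0, 0, -0.3, 0], [0, 0, -0.8, 0], [0, 0, -0.9, 0], [0, 0, -0.9, 0], [0, 0, 0, 0]]}}

```text
clock: 35.7
tcp_pos: [491.6, 82.3, 118.7]
tcp_rot: [-0.168, 0.986, -0.001, 0.004]
ft_force: [-0.2, -0.3, -0.1]
width: 0.751
```

{"name": "move_arm", "arguments": {"plan": [[0, 0, -0.9, 0], [0, 0, -0.7, 0], [0, 0, 0, 0], [0, 0, 0, 0]]}}

```text
clock: 36.1
tcp_pos: [489.5, 82.2, 178.2]
tcp_rot: [-0.168, 0.986, -0.0, 0.0]
ft_force: [0.7, 0.4, 0.8]
width: 0.749
```

```bash
python3 -c "
from h import *
need(*fr(DOCK,-76),-1.5)
c=cam('wrist'); im=arm.grab_frame('wrist'); cv2.imwrite('pics/w11.png',im); np.savez('w11.npz',K=c[0],R=c[1],t=c[2])
# expected tab corners with plate home, top z 36
for p in [(-88,18),(-88,-18),(-60,18),(-60,-18),(-60,28),(-60,-28)]: print(p,proj(c,[*fr(DOCK,*p),36]).round(1))
g=im.min(axis=2); 
for v in range(60,360,12): 
  r=np.where(g[v]>150)[0]; print(v,(r.min(),r.max(),len(r)) if len(r) else '')
"
```

```text
t 36.1 tcp [489.5  82.2 178.2] yaw -160.68 F [0.7 0.4 0.8] w 0.749
target [490.1  82.2  -1.5] units [-9.000e-03 -2.000e-03  4.494e+00]
(-88, 18) [337.1 163.5]
(-88, -18) [300.2 163.5]
(-60, 18) [336.5 190.9]
(-60, -18) [300.7 190.8]
(-60, 28) [346.5 190.9]
(-60, -28) [290.7 190.8]
60 (np.int64(215), np.int64(239), 25)
72 (np.int64(238), np.int64(257), 20)
84 
96 (np.int64(85), np.int64(97), 13)
108 (np.int64(76), np.int64(124), 20)
120 (np.int64(68), np.int64(138), 50)
132 (np.int64(59), np.int64(152), 71)
144 (np.int64(51), np.int64(166), 88)
156 (np.int64(43), np.int64(167), 90)
168 (np.int64(34), np.int64(336), 118)
180 (np.int64(26), np.int64(336), 121)
192 (np.int64(17), np.int64(639), 131)
204 (np.int64(22), np.int64(639), 119)
216 (np.int64(37), np.int64(345), 84)
228 (np.int64(54), np.int64(344), 50)
240 (np.int64(71), np.int64(344), 49)
252 (np.int64(86), np.int64(90), 5)
264 (np.int64(549), np.int64(581), 11)
276 (np.int64(270), np.int64(608), 95)
288 (np.int64(271), np.int64(634), 145)
300 (np.int64(267), np.int64(639), 189)
312 (np.int64(267), np.int64(639), 206)
324 (np.int64(324), np.int64(635), 125)
336 (np.int64(530), np.int64(624), 95)
348 (np.int64(553), np.int64(612), 60)
```

```bash
python3 -c "
from h import *
d=np.load('w11.npz'); c=(d['K'],d['R'],d['t']); g=cv2.imread('pics/w11.png').min(axis=2)
a=np.radians(DOCK[2]); R=np.array([[np.cos(a),np.sin(a)],[-np.sin(a),np.cos(a)]])
D=lambda u,v,z=36:(R@(ray(c,u,v,z)[:2]-DOCK[:2])).round(1)
for v in (168,174,180,186,196,202,208,214,222,230,238):
  r=np.where(g[v,270:370]>150)[0]+270; l,h=r.min()-.5,r.max()+.5; print(v,l,h,D(l,v),D(h,v))
for u in (308,318,328): 
  r=np.where(g[140:180,u]>150)[0]+140; print(u,r.min(),D(u,r.min()-.5))
for n in ('side','top'): cv2.imwrite(f'pics/{n}12.png',arm.grab_frame(n))
"
```

```text
168 300.5 336.5 [-83.5 -17.8] [-83.5  17.5]
174 300.5 336.5 [-77.4 -17.9] [-77.5  17.6]
180 300.5 336.5 [-71.3 -18. ] [-71.3  17.8]
186 300.5 336.5 [-65.1 -18.1] [-65.1  17.9]
196 290.5 346.5 [-54.5 -28.3] [-54.6  28.2]
202 290.5 345.5 [-48.1 -28.5] [-48.2  27.3]
208 290.5 345.5 [-41.6 -28.7] [-41.7  27.5]
214 290.5 345.5 [-35.  -28.9] [-35.1  27.7]
222 291.5 345.5 [-26.1 -28.1] [-26.2  27.9]
230 291.5 344.5 [-17.  -28.3] [-17.1  27.1]
238 292.5 344.5 [ -7.8 -27.5] [-7.9 27.4]
308 164 [-88.  -10.4]
318 164 [-88.   -0.6]
328 164 [-88.    9.2]
```

```bash
python3 -c "
from h import *
print(arm.finish_job(), arm.get_state()['clock'])"
```

```text
the job is handed in; nothing more can be done
the job is handed in; nothing more can be done
```

The top plate is in the grey dock, plain end first and against the back stop. It is let go, the arm is clear, and the job is handed in at about 36 s of the 72 s. `finish_job` gave no verdict.

**What I did:**
1. I pressed the shut fingers on the top plate at about 17 N and dragged it out to a 40 mm overhang. The wrist view agreed within 1 px.
2. I took the plate by the overhanging end and laid it on the free bench to the right of the magazine.
3. I took it again by the tab, turned it half round, lowered it between the rails and pushed it to the stop with about 15 N.

**Last checks:**
- **Fit in the dock:** the final wrist picture puts the tab end at dock x = -88.0 mm, so the plain end is at about +40 mm. The plate is centred within about 0.5 mm and in line with the dock. The stop was also felt where expected.
- **Lower plates:** I last saw them while lifting the top plate, and they were in place. I did not measure them again at the end.
- **Bystanders:** I noticed no contact with them, but did not re-measure them at the end either.

**What disagreed:**
- **Fingertips:** they end about 33 mm short of the reported TCP, measured shut against the plate top. I worked from the measured contact heights, so reported z went below 0 near the bench.
- **Wrong first approach:** I first brought the plate to the dock facing the wrong way, and corrected it before inserting.

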